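Tap the checker blank down onto its parallels

ROBOT

A 6-joint arm with a two-finger parallel gripper is mounted at the origin on the work surface. World frame = base frame: x ahead of the robot, y to its left, z up, the work surface at z = 0. Lengths are in m, angles in rad, forces in N, time in s.
With the tool pointing down it reaches from about 0.375 to 0.975 m from the base axis. Payload 3.8 kg.
Tool frame: the origin (TCP) lies on the mounting face of the last link; the fingertips stand 173 mm ahead of it and the grasp point (between the pads) lies 155 mm ahead of it; z points along the fingers, y is the direction in which the jaws open and shut (so a half turn about z gives the same grasp; the last joint's range is limited). The gripper opens to 85 mm and grips with 20 to 120 N. Pads are 22 mm wide; open, the fingers measure 114 mm over their backs; the gripper's body (76 mm by 85 mm) begins 54 mm behind the grasp point. The pads swing forward as they close: fully open they stand 13 mm farther back than shut.
Start: joints at [1.223, 0.264, 1.604, -0, 1.274, -0.037], TCP at [0.206, 0.643, 0.405] pointing down, gripper open.
Joint ranges: [-2.63, 2.63], [-0.94, 2.18], [0.31, 2.57], [-1.31, 4.45], [0, 2.66], [-2.55, 2.55]. Speed limits (rad/s): [2.57, 2.57, 3.14, 3.14, 3.14, 3.14].

INTERFACE

Orientations are given as a rotation vector (axis times angle).
In Python, from cell import ctrl, eoat, planner, imaging, order, read_time_s, read_joint_pos, read_joint_vel, read_effort, read_eef_pos, read_tool_rot, read_wrist_force, read_wrist_torque, read_grip_width gives the robot as it stands. Calls block until the motion is done:
- ctrl.move_pose(position, orientation): joint-space move of the TCP to a pose.
- ctrl.move_linear(position, rate=0.15, ori=None): straight line of the TCP; ori=None keeps the orientation; rate is the mean speed in m/s.
- ctrl.set_joints(angles): joint-space move.
- eoat.gripper_to(opening, effort=None): finger opening in m; effort is the grip in N (None keeps the last); returns when the fingers have stopped.
- ctrl.sleep(seconds).
- planner.solve_ik(position, orientation): joint angles nearest the present ones, or None.
- imaging.snapshot(name): name is "scene" or "top" or "wrist"; returns (picture, depth): 420x560x3 uint8, red, green, blue; 420x560 float32, m along the optical axis (not along the pixel's ray), 0 where there is no reading.
- imaging.get_calibration(name): a dict with "fx", "fy", "cx", "cy" (pixels), "dist_coeffs" ([k1, k2, p1, p2, k3] as OpenCV has them; the pictures are not rectified), "R" (3x3) and "t" (3): a world point X has camera coordinates R X + t; the wrist camera has in their place "tool_from_camera" (4x4, takes a point from camera to tool coordinates, whose origin is the TCP and whose axes are the flange's). Camera axes: x right, y down, z forward; pixel columns grow to the right and rows downward; lengths in m; the calibration is good to about 2 mm. A picture is of the moment at which its call begins: read the wrist's pose just before it. get_calibration takes no time and is no camera call.
A pose or a line that the arm cannot do raises ctrl.Unreachable and nothing moves.
- order.job_done(): hands the job in, once; it reports no verdict.
Readings, each from a call of its own:
- read_time_s(): time.
- read_joint_pos(): joint angles.
- read_joint_vel(): joint speeds.
- read_effort(): joint torques, N m.
- read_eef_pos(): TCP position.
- read_tool_rot(): TCP orientation.
- read_wrist_force(): force on the tool from outside, world axes, zero at the start.
- read_wrist_torque(): the same for the moment, N m.
- read_grip_width(): finger opening in m.
Only numpy, scipy, OpenCV 4.12 (cv2) and the standard library are available. Lean on these libraries where they do the work, as an engineer would, in place of code of your own. Each camera call takes 0.05 s, during which the arm holds its last target.

TASK

The olive wood blank for new backgammon checkers is clamped in the little vise but has ridden up, so the two steel parallels under it still slide. Take the tapping stick and with its foot press or tap the middle of the blank down, gently so as not to bruise the wood, until it is hard down on both and neither parallel can be slid; then stand the stick back upright on its cork coaster. Leave the other things alone and the parallels where they lie.

Things in the scene. Friction and masses are not known exactly. Their poses are not given: they have to be found in the camera images.
- vise: Small iron drill-press vise, fixed on a pine board 170 x 250 mm that stands 6 to 18 mm proud of the table. Origin on the board's top under the blank's middle; x along jaws and parallels, y across (fixed jaw -y, screw out to y +180 mm), z up. Above this origin: bed 35 mm (parallels stand on it), jaw tops 85 mm. Base x -55 to 55, y -70 to 130 mm. Jaws 90 mm long, faces at y -25 and +25 mm.
- blank: Olive wood blank 80 x 49 x 45 mm (x, y, z) held by jaw friction; it can only slide up/down and rock about x. Origin: centre of its underside, axes as the vise's. Starts 4 to 7 mm high, rocked up to 0.07 rad. Hard down: underside 51, top 96 mm above the vise's origin. Jaws resist with about 6 N (rocking hardly at all). Friction keeps it pressed on the parallels after you let go. Over 18 N bruises it.
- blank_top (a point): Centre of the blank's top face; press here, since 5 mm or more off to y it only rocks. A push under 6 N moves nothing; at 6 to 8 N the blank sinks and levels itself; once hard down the force climbs (5 N per mm or more, so go slowly). It must be driven well past that, to 12 to 15 N, or the parallels stay loose.
- parallel_a: Loose steel parallel, a bar 140 x 10 x 16 mm (x, y, z) under the +y side of the blank, its middle about 18 mm to +y, its ends sticking out beyond the jaws. Origin at the centre of its underside.
- parallel_b: The same bar under the -y side of the blank, its middle about 18 mm to -y.
- stick: Tapping stick: plain round pale wood rod with a firm black rubber foot (lowest 14 mm), 28 mm across, 110 mm tall, 0.12 kg, standing upright on the coaster; ends chamfered to a flat about 20 mm across. Origin at the centre of its foot, z up along it. Grip it in its upper half and press with the foot.
- coaster: Round cork coaster, 100 mm across and 5 mm thick, fixed on the table. Origin at the centre of its underside.
- bell: Brass hand bell, 68 mm across, 95 mm tall, standing loose; origin under its centre. Bystander.
- cologne: Cut-glass cologne bottle, 50 mm square, 132 mm tall with its round stopper, loose; origin under its centre. Bystander.
- caddy: Red tin tea caddy, 78 mm square, 115 mm tall, loose; origin under its centre. Bystander.
- checker0: Lowest of a stack of three loose olive wood checkers, each 36 mm across and 10 mm thick; origin under its centre. Bystander.
- checker2: Topmost checker of that stack.
Things that resemble listed ones, but are neither listed nor needed, are in the scene too. What is shaped like the parallel_a but orange or pink is not meant. Of the things that look like the stick, take the one that is nearest to the robot's base at the start.

How it is judged:
By the outcome, as a careful person would: the job done as asked, in the order asked, and still so for the second after the job is handed in, with the robot touching nothing.
It also fails if it takes over 64 s, if anything falls off the work surface, if the arm or the gripper's body presses on something with over 40 N, if the wrist force passes 120 N, or if a joint passes its speed limit or range.

## Working session

There is one attempt and no reset: what is moved stays moved. The work goes in short steps, each a Python script; the robot and the scene stay as the last script left them, time stands still between calls to the robot, and variables do not carry over. Pictures are saved under pics/ and viewed, and the job is handed in when it is done.

```bash
ls; mkdir -p pics; python3 - <<'E'
from cell import *
import cv2,numpy as np
for n in ["scene","top","wrist"]:
    p,d=imaging.snapshot(n); cv2.imwrite(f"pics/{n}0.png",p[:,:,::-1]); np.save(f"pics/{n}0.npy",d)
    c=imaging.get_calibration(n); print(n,{k:np.round(v,4).tolist() for k,v in c.items()})
print(read_time_s(),read_wrist_force(),read_grip_width(),read_eef_pos(),read_tool_rot())
E
```

```text
pics
scene {'fx': 463.8129, 'fy': 463.8129, 'cx': 279.4918, 'cy': 208.6912, 'dist_coeffs': [-0.0425, 0.0, 0.0, 0.0, 0.0], 'R': [[0.0041, 0.9999, -0.0136], [0.7947, -0.0115, -0.6068], [-0.6069, -0.0083, -0.7947]], 't': [-0.0076, -0.375, 1.3437]}
top {'fx': 388.8635, 'fy': 388.8635, 'cx': 272.5894, 'cy': 207.5936, 'dist_coeffs': [-0.0072, 0.0, 0.0, 0.0, 0.0], 'R': [[0.0955, -0.9954, -0.0011], [-0.9751, -0.0934, -0.2012], [0.2002, 0.0203, -0.9795]], 't': [-0.0483, 0.5299, 0.7466]}
wrist {'fx': 335.5973, 'fy': 335.5973, 'cx': 281.1103, 'cy': 212.0322, 'dist_coeffs': [-0.0106, 0.0, 0.0, 0.0, 0.0], 'tool_from_camera': [[0.0001, -0.9594, -0.282, 0.0712], [1.0, 0.0003, -0.0006, -0.0008], [0.0006, -0.282, 0.9594, 0.0306], [0.0, 0.0, 0.0, 1.0]]}
0.15 [-0.10100011 -0.52140709 -0.16949857] 0.08543113357523484 [0.20631482 0.64242219 0.40358958] [-4.86154581e-01 -3.10339714e+00  2.77192531e-03]
```

View pics/scene0.png

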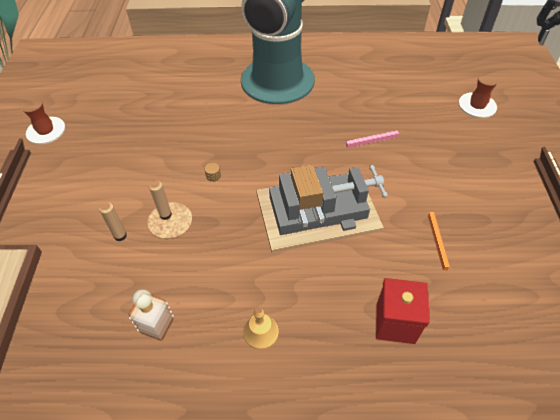

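View pics/top0.png

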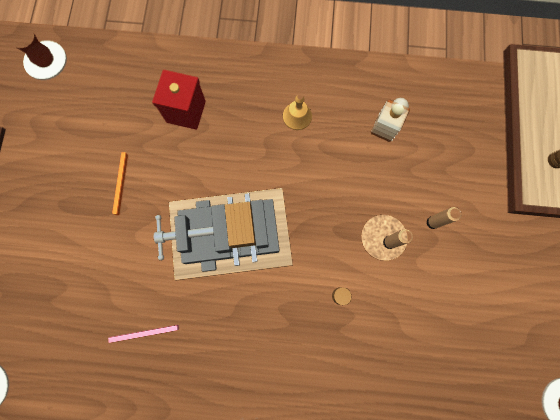

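View pics/wrist0.png

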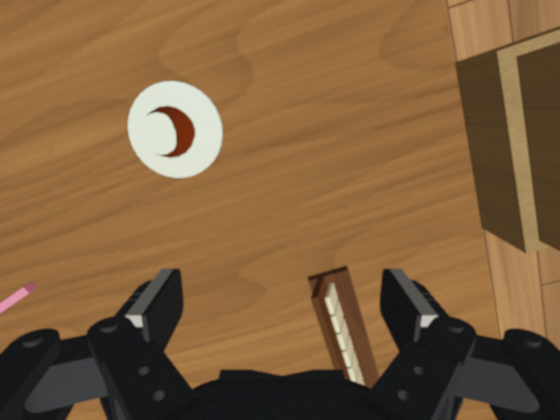

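Scene picture: one stick is on the coaster at about (161,200), and a look-alike stands on bare table at (115,222). The vise is at (320,205) with the blank at (308,187) and the screw toward the right (+y). The orange bar (438,240) and pink bar (373,139) are decoys. In the top picture the sticks are at (397,240) and (443,218). Next I measure them.

```bash
cat > h.py <<'E'
from cell import *
import cv2,numpy as np
from scipy.spatial.transform import Rotation as Ro
def cloud(n,d,pose=None):
    c=imaging.get_calibration(n); H,W=d.shape
    K=np.array([[c['fx'],0,c['cx']],[0,c['fy'],c['cy']],[0,0,1]])
    u,v=np.meshgrid(np.arange(W),np.arange(H))
    p=cv2.undistortPoints(np.stack([u,v],-1).reshape(-1,1,2).astype(np.float64),K,np.array(c['dist_coeffs'])).reshape(H,W,2)
    P=np.dstack([p[...,0]*d,p[...,1]*d,d])
    if n=='wrist':
        T=np.array(c['tool_from_camera']); P=P@T[:3,:3].T+T[:3,3]
        X=P@Ro.from_rotvec(pose[1]).as_matrix().T+pose[0]
    else: X=(P-np.array(c['t']))@np.array(c['R'])
    X[d<=0]=np.nan
    return X
def project(n,X,pose=None):
    c=imaging.get_calibration(n)
    K=np.array([[c['fx'],0,c['cx']],[0,c['fy'],c['cy']],[0,0,1]])
    X=np.atleast_2d(X).astype(float)
    if n=='wrist':
        T=np.array(c['tool_from_camera']); X=(X-pose[0])@Ro.from_rotvec(pose[1]).as_matrix(); C=(X-T[:3,3])@T[:3,:3]
    else: C=X@np.array(c['R']).T+np.array(c['t'])
    return cv2.projectPoints(C,np.zeros(3),np.zeros(3),K,np.array(c['dist_coeffs']))[0].reshape(-1,2)
E
python3 - <<'E'
from h import *
np.set_printoptions(precision=4,suppress=True)
for n,pts in [("scene",{"stickA":(157,186),"stickB":(109,208),"coaster":(180,228),"checkertop":(212,168),"table":(200,300),"board":(285,238),"blank":(308,190),"jaw-":(285,185)}),("top",{"stickA":(404,237),"stickB":(453,214),"coaster":(372,245),"checker":(342,295),"blank":(239,225),"board":(190,270),"table":(300,350)})]:
    d=np.load(f"pics/{n}0.npy"); X=cloud(n,d)
    for k,(u,v) in pts.items(): print(n,k,X[v,u])
    m=np.isfinite(X[...,2])
    z=X[...,2]
    # stick top: z 0.105..0.12
    for lo,hi,(a,b,c,e) in [(0.100,.125,(130,145,180,225) if n=="scene" else (380,415,225,250))]:
        pass
# tops of sticks by height
for n in("scene","top"):
    X=cloud(n,np.load(f"pics/{n}0.npy")); z=X[...,2]
    m=((z>0.095)&(z<0.125)&(X[...,0]>0.3)&(X[...,0]<.85)).astype(np.uint8)
    N,l,st,ce=cv2.connectedComponentsWithStats(m)
    for i in range(1,N):
        if st[i,4]>15: q=X[l==i]; print(n,ce[i],st[i,4],q.mean(0),q.min(0),q.max(0))
E
```

```text
scene stickA [ 0.4004 -0.286   0.001 ]
scene stickB [ 0.5484 -0.3359  0.1089]
scene coaster [ 0.5265 -0.214   0.0055]
scene checkertop [ 0.372  -0.153   0.0306]
scene table [ 0.697  -0.1541 -0.0028]
scene board [0.561  0.0173 0.0131]
scene blank [0.5154 0.0647 0.1181]
scene jaw- [0.4849 0.0185 0.0985]
top stickA [ 0.505  -0.2851  0.0031]
top stickB [ 0.5667 -0.3923 -0.001 ]
top coaster [ 0.4808 -0.2164  0.0056]
top checker [ 0.3702 -0.1542  0.0313]
top blank [0.4803 0.0609 0.1149]
top board [0.3908 0.1624 0.016 ]
top table [ 0.2523 -0.0806  0.0012]
scene [306.2176 184.7709] 1650 [0.4914 0.0624 0.1066] [0.431 0.006 0.095] [0.5406 0.1212 0.1197]
scene [155.9412 189.1092] 119 [ 0.499  -0.2489  0.1072] [ 0.4828 -0.2663  0.0952] [ 0.5064 -0.2378  0.1158]
scene [107.0917 210.422 ] 109 [ 0.5511 -0.3406  0.1045] [ 0.5325 -0.3573  0.0951] [ 0.5586 -0.3305  0.1117]
scene [405.5162 301.3555] 1910 [0.7565 0.2243 0.1046] [0.7099 0.1829 0.095 ] [0.7961 0.268  0.1173]
scene [144.0178 303.1065] 169 [ 0.7613 -0.2261  0.1167] [ 0.7403 -0.2469  0.0951] [ 0.7703 -0.2141  0.1248]
top [175.1954  90.481 ] 1397 [0.7471 0.224  0.105 ] [0.7059 0.1817 0.095 ] [0.7935 0.2691 0.1175]
top [396.2946 109.5714] 112 [ 0.7422 -0.226   0.1161] [ 0.7341 -0.2442  0.0956] [ 0.7615 -0.2157  0.1249]
top [238.7274 224.4535] 2311 [0.4827 0.0624 0.1063] [0.4307 0.0054 0.095 ] [0.5363 0.1208 0.1207]
top [451.0877 214.6579] 114 [ 0.5405 -0.3408  0.1051] [ 0.5288 -0.359   0.0951] [ 0.556  -0.3321  0.1119]
top [402.4068 236.9322] 118 [ 0.4878 -0.2474  0.1097] [ 0.4767 -0.2655  0.096 ] [ 0.5032 -0.238   0.1164]
```

```bash
python3 - <<'E'
import cv2
a=cv2.imread("pics/scene0.png"); b=cv2.imread("pics/top0.png")
x=cv2.resize(a[150:260,80:230],None,fx=2.6,fy=2.6,interpolation=3)
y=cv2.resize(a[145:255,250:400],None,fx=2.6,fy=2.6,interpolation=3)
z=cv2.resize(b[185:285,150:300],None,fx=2.6,fy=2.6,interpolation=3)
w=cv2.resize(b[185:285,340:490],None,fx=2.6,fy=2.6,interpolation=3)
import numpy as np
cv2.imwrite("pics/crop1.png",np.vstack([np.hstack([x,y]),np.hstack([w,z])]))
E
```

```text
(no output)
```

View pics/crop1.png

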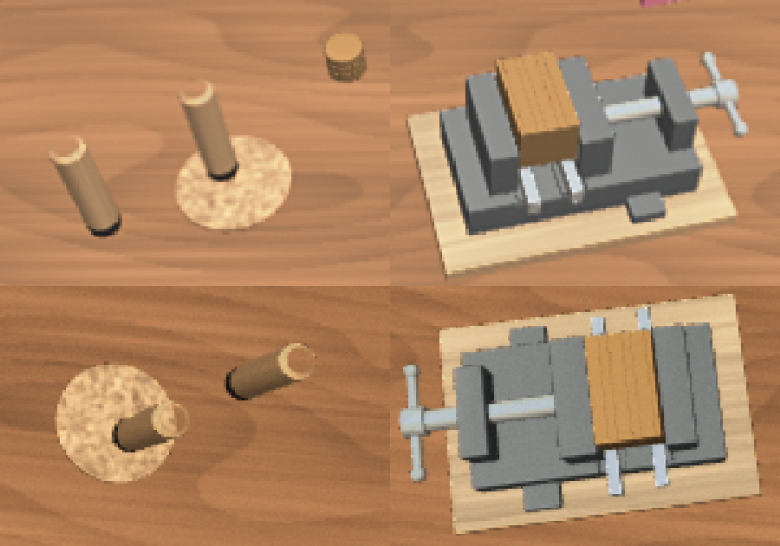

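The stick on the coaster is about 0.55 m from the base and the look-alike about 0.65 m, so I take the coaster one. The close crop shows its black foot on the cork. Next I fit the geometry.

```bash
cat > geo.py <<'E'
from h import *
from scipy.optimize import least_squares
np.set_printoptions(precision=4,suppress=True)
def med(a):return np.median(a,0)
def fitcyl(X,c0,lo=.02,hi=.1,r=.014):
    q=X.reshape(-1,3); q=q[np.isfinite(q).all(1)]
    q=q[(np.hypot(*(q[:,:2]-c0).T)<.03)&(q[:,2]>lo)&(q[:,2]<hi)]
    f=lambda p:np.hypot(*(q[:,:2]-p[:2]-np.outer(q[:,2]-.06,p[2:])).T)-r
    s=least_squares(f,[*c0,0,0],loss='soft_l1',f_scale=.002); return s.x,len(q),np.abs(s.fun).mean()
E
python3 - <<'E'
from geo import *
for n in("scene","top"):
    p=cv2.imread(f"pics/{n}0.png"); X=cloud(n,np.load(f"pics/{n}0.npy"))
    for c0 in[(.493,-.25),(.545,-.343)]: print(n,"cyl",*fitcyl(X,c0))
    # coaster
    z=X[...,2]; 
    m=(z>.0025)&(z<.009)&(np.hypot(X[...,0]-.5,X[...,1]+.235)<.08)&(p[...,2]>170)
    q=X[m]; (cc,rr)=cv2.minEnclosingCircle((q[:,:2]*1000).astype(np.float32)); print("coaster",cc,rr,m.sum(),med(q))
    # blank top: brown, 
    hsv=cv2.cvtColor(p,cv2.COLOR_BGR2HSV)
    m=(hsv[...,1]>110)&(z>.095)&(z<.135)&(np.hypot(X[...,0]-.48,X[...,1]-.06)<.08)
    m=cv2.erode(m.astype(np.uint8),np.ones((3,3)))>0
    q=X[m]
    A=np.c_[q[:,:2]-q[:,:2].mean(0),np.ones(len(q))]
    k=np.ones(len(q),bool)
    for i in range(5):
        s=np.linalg.lstsq(A[k],q[k,2],rcond=None)[0]; k=np.abs(A@s-q[:,2])<.003
    rect=cv2.minAreaRect((q[k,:2]*1000).astype(np.float32)); print("blank plane",s,k.sum(),len(q),rect,"z mean",q[k,2].mean())
    # table near
    # board: light
    m=(z>.004)&(z<.024)&(np.hypot(X[...,0]-.48,X[...,1]-.09)<.19)&(hsv[...,2]>150)
    N,l,st,ce=cv2.connectedComponentsWithStats(m.astype(np.uint8)); 
    m=m&(z>.008)
    q=X[m]; print("board z",med(q),len(q),cv2.minAreaRect((q[:,:2]*1000).astype(np.float32)))
    m=(hsv[...,1]<60)&(z>.09)&(z<.115)&(np.hypot(X[...,0]-.48,X[...,1]-.06)<.08)
    print("jaw tops z",np.median(z[m]),m.sum(),med(X[m]))
    t=X[(abs(z)<.008)]; print("table",np.median(t[:,2]))
E
```

```text
scene cyl [ 0.4907 -0.252  -0.0018 -0.0034] 316 0.0007477650392448894
scene cyl [ 0.5436 -0.3448  0.0005 -0.0019] 343 0.0007102212267946245
coaster (500.5179138183594, -234.785888671875) 79.7089614868164 1150 [ 0.5095 -0.2354  0.0051]
blank plane [ 0.0001 -0.0178  0.116 ] 608 705 ((488.860595703125, 60.78178787231445), (78.67122650146484, 45.98454666137695), 12.362399101257324) z mean 0.11598988452989835
board z [0.5414 0.06   0.0132] 2119 ((480.255859375, 91.49215698242188), (173.09487915039062, 250.4117431640625), 12.450961112976074)
jaw tops z 0.09803329552810112 811 [0.4927 0.0408 0.098 ]
table 6.813962298755707e-05
top cyl [ 0.4904 -0.2524 -0.0025  0.0013] 176 0.0002514716528330103
top cyl [ 0.5433 -0.3463  0.0014 -0.0041] 242 0.000407033737629456
coaster (498.2666931152344, -232.33737182617188) 77.47169494628906 1310 [ 0.5037 -0.2345  0.0047]
blank plane [ 0.0054 -0.0122  0.1157] 907 920 ((482.9364013671875, 60.61921691894531), (77.65035247802734, 45.51298141479492), 12.529487609863281) z mean 0.11567514295503739
board z [0.4491 0.0613 0.0129] 3250 ((478.0062255859375, 90.62855529785156), (170.57119750976562, 250.3740997314453), 12.499336242675781)
jaw tops z 0.09780297860070936 1191 [0.4819 0.0843 0.0978]
table -0.00017915992775664172
```

The fits agree across both cameras:

| Item | Position | Check |
|---|---|---|
| Stick | (0.4905, -0.252) | two-camera cylinder fit |
| Blank top | (0.486, 0.061) | z 0.116, about 7 mm above the 0.109 hard-down height |
| Board top | z 0.013 | inside the stated 6–18 mm |
| Vise yaw | 12.4° | board fits at 173 × 250 mm |

Now I hover over the stick and take one wrist look.

```bash
cat >> geo.py <<'E'
TH=np.radians(12.4)
def down(th): 
    f=(th+np.pi/2)/2; return np.pi*np.array([np.cos(f),np.sin(f),0])
ORI=down(TH)
E
python3 - <<'E'
from geo import *
print(planner.solve_ik([.4905,-.252,.237],ORI),planner.solve_ik([.486,.061,.3],ORI))
ctrl.move_pose([.4905,-.252,.385],ORI)
eoat.gripper_to(.062,40)
pose=(read_eef_pos(),read_tool_rot()); p,d=imaging.snapshot("wrist")
cv2.imwrite("pics/w1.png",p[:,:,::-1]); np.save("pics/w1.npy",d)
X=cloud("wrist",d,pose); print(pose,read_time_s(),read_grip_width())
q=X.reshape(-1,3);q=q[np.isfinite(q).all(1)]
q=q[(np.hypot(q[:,0]-.4905,q[:,1]+.252)<.04)]
t=q[(q[:,2]>.108)&(q[:,2]<.125)]; print(len(t),np.median(t,0),t.min(0),t.max(0))
print(fitcyl(X,(.4905,-.252)))
E
```

```text
[-0.5198  0.1968  2.0214 -0.      0.9234 -0.7362] [ 0.074   0.005   2.1    -0.      1.0366 -0.1424]
(array([ 0.4906, -0.2519,  0.385 ]), array([-1.9682, -2.4486,  0.    ])) 3.85 0.061616087759975076
478 [ 0.4893 -0.2478  0.1131] [ 0.4772 -0.2665  0.1083] [ 0.504  -0.2392  0.1161]
(array([ 0.4908, -0.2534, -0.0002,  0.0015]), 492, np.float64(0.00013908355289010896))
```

View pics/w1.png

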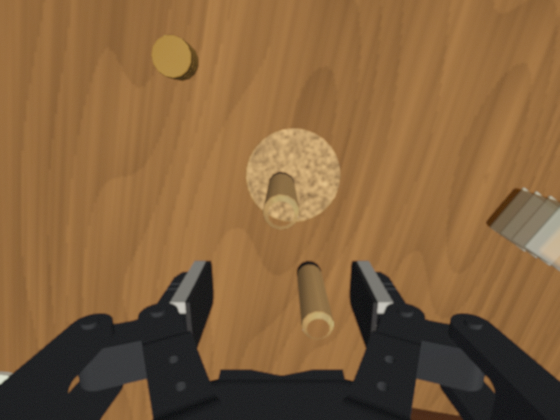

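The wrist view shows the chosen stick at (282,210) on the coaster and the look-alike at (315,325), well clear of the finger path. The wrist fit (0.4908, -0.2534) agrees with the fixed cameras to about 1 mm. Grasping.

```bash
python3 - <<'E'
from geo import *
ctrl.move_linear([.4907,-.2527,.27],rate=.15)
ctrl.move_linear([.4907,-.2527,.239],rate=.08)
print("F0",read_wrist_force())
r=eoat.gripper_to(.0,50); print(r,read_grip_width(),read_wrist_force())
ctrl.move_linear([.4907,-.2527,.30],rate=.1)
ctrl.sleep(.2); print(read_wrist_force(),read_wrist_torque(),read_grip_width(),read_time_s(),read_eef_pos())
p,d=imaging.snapshot("scene"); cv2.imwrite("pics/s2.png",p[:,:,::-1]); np.save("pics/s2.npy",d)
X=cloud("scene",d); print(fitcyl(X,(.4907,-.2527),.075,.125))
q=imaging.snapshot("wrist")[0]
cv2.imwrite("pics/c2.png",np.hstack([cv2.resize(p[120:270,80:270],None,fx=2,fy=2),q[:300,90:490]])[:,:,::-1])
E
```

```text
F0 [1.021  0.3431 0.2482]
False 0.026608760752332105 [-0.46   -0.1636  2.5323]
[ 0.6533  0.1033 -1.7011] [-0.0081 -0.0777 -0.0493] 0.02663071137073642 6.6667 [ 0.4903 -0.2525  0.2989]
(array([ 0.4897, -0.2511,  0.0097, -0.0071]), 194, np.float64(0.0007391977770872818))
```

View pics/c2.png

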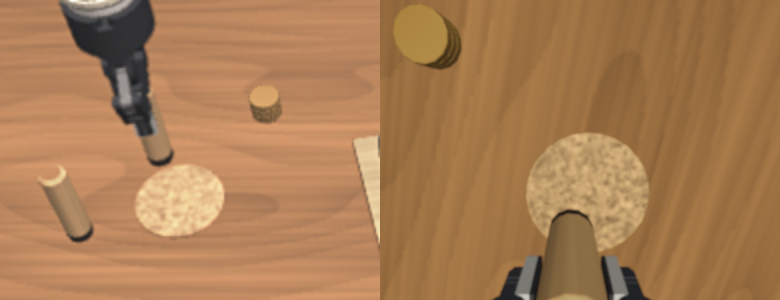

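The lifted picture shows the stick upright in the jaws with its foot clear of the coaster. The force fell by about 1.2–2 N, as expected for its weight. Next I move over the blank and refine its centre from the wrist.

```bash
python3 - <<'E'
from geo import *
ctrl.move_linear([.4907,-.2527,.40],rate=.2)
ctrl.move_pose([.488,.03,.42],ORI)
ctrl.sleep(.2)
pose=(read_eef_pos(),read_tool_rot()); p,d=imaging.snapshot("wrist")
cv2.imwrite("pics/w3.png",p[:,:,::-1]); np.save("pics/w3.npy",d)
X=cloud("wrist",d,pose); z=X[...,2]
print(pose,read_time_s(),read_wrist_force())
hsv=cv2.cvtColor(p,cv2.COLOR_RGB2HSV)
m=(hsv[...,1]>110)&(z>.103)&(z<.13)&(np.hypot(X[...,0]-.486,X[...,1]-.06)<.06)
q=X[m]; c=np.array([.486,.061]); R=np.array([[np.cos(TH),np.sin(TH)],[-np.sin(TH),np.cos(TH)]])
l=(q[:,:2]-c)@R.T
print(len(q),"local ext",np.percentile(l,[.5,50,99.5],axis=0),cv2.minAreaRect((q[:,:2]*1000).astype(np.float32)))
s=np.linalg.lstsq(np.c_[l,np.ones(len(l))],q[:,2],rcond=None)[0];print("plane local",s)
m=(hsv[...,1]<60)&(z>.085)&(z<.107)&(np.hypot(X[...,0]-.486,X[...,1]-.06)<.08)
q=X[m];l2=(q[:,:2]-c)@R.T
print("jaws",np.median(q[:,2]),len(q)); 
k=abs(l2[:,0])<30e-3;a=l2[k,1]
for s_ in(a[a>0],a[a<0]): print(np.percentile(s_,[1,50,99]) if len(s_) else None)
E
```

```text
(array([0.4883, 0.0289, 0.4197]), array([-1.9708, -2.4463,  0.0007])) 8.7583 [ 0.7428  0.0476 -1.5094]
5756 local ext [[-0.0403 -0.0234]
 [-0.0016  0.0015]
 [ 0.0373  0.0241]] ((484.58966064453125, 60.88363265991211), (79.16309356689453, 47.89384460449219), 12.761035919189453)
plane local [-0.0011 -0.0298  0.1161]
jaws 0.09832074823764975 5755
[0.0252 0.039  0.0517]
[-0.049  -0.0381 -0.029 ]
```

View pics/w3.png

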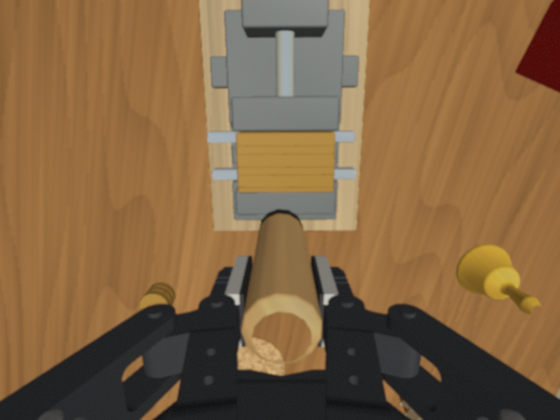

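The wrist view shows the blank at (285,162) between the jaws, with the foot just short of it. Its centre comes out at (0.485, 0.061), z 0.116, tilted about 0.03 rad. I will press in small force-watched steps.

```bash
python3 - <<'E'
from geo import *
x,y=.4852,.061
ctrl.move_linear([.4852,.061,.40],rate=.15)
ctrl.move_linear([x,y,.357],rate=.08)
ctrl.sleep(.3)
def fz(n=6):
    a=[]
    for _ in range(n): a.append(read_wrist_force()); ctrl.sleep(.01)
    return np.mean(a,0)
b=fz(15); print("base",b,read_eef_pos(),read_time_s())
z=.357;t0=read_time_s();log=[];hit=False
while z>.336 and read_time_s()-t0<22:
    f=log[-1][1] if log else 0
    st=.0005 if (z>.346 and f<8.3) else .0002
    if f>11.5: st=.00015
    z-=st; ctrl.move_linear([x,y,z],rate=.01)
    f=(fz()-b)[2]; log.append((z,f,read_eef_pos()[2]))
    if f>13.2: hit=True;break
print(hit,read_time_s())
for l in log: print("%.4f %.2f %.4f"%l)
ctrl.sleep(.2); print(fz()-b,read_eef_pos(),read_wrist_torque())
E
```

```text
base [-0.2129 -0.1019 -1.4125] [0.4853 0.061  0.3573] 10.2667
True 23.1667
0.3565 0.65 0.3565
0.3560 -0.09 0.3559
0.3555 0.19 0.3555
0.3550 0.05 0.3550
0.3545 0.36 0.3545
0.3540 0.34 0.3540
0.3535 0.49 0.3535
0.3530 0.54 0.3530
0.3525 0.25 0.3525
0.3520 -0.29 0.3520
0.3515 0.23 0.3515
0.3510 0.25 0.3509
0.3505 0.77 0.3506
0.3500 4.30 0.3504
0.3495 4.45 0.3497
0.3490 4.98 0.3490
0.3485 4.74 0.3485
0.3480 4.59 0.3480
0.3475 4.57 0.3475
0.3470 4.88 0.3470
0.3465 4.33 0.3465
0.3460 4.58 0.3460
0.3458 4.62 0.3458
0.3456 4.47 0.3456
0.3454 4.56 0.3454
0.3452 4.39 0.3452
0.3450 4.39 0.3450
0.3448 4.73 0.3448
0.3446 4.38 0.3446
0.3444 4.44 0.3444
0.3442 4.85 0.3442
0.3440 4.52 0.3440
0.3438 5.07 0.3438
0.3436 6.04 0.3437
0.3434 6.70 0.3436
0.3432 7.78 0.3436
0.3430 8.26 0.3436
0.3428 9.81 0.3435
0.3426 10.19 0.3435
0.3424 11.02 0.3435
0.3422 12.13 0.3434
0.3421 12.98 0.3434
0.3419 13.35 0.3434
[-1.469  -1.9108 13.612 ] [0.4853 0.061  0.3434] [-0.4263  0.3205 -0.0485]
```

It drove 7 mm and then hit the stop: force climbed steeply to 13.6 N with the foot about 7 mm below first contact. The sinking force read only 4.5 N, below the stated 6 N. The blank's own weight of about 1.5 N could explain that. I will cross-check the force scale with the joint torques while lifting off.

```bash
python3 - <<'E'
from geo import *
x,y=.4852,.061
def rd(n=10):
    E=[];F=[]
    for _ in range(n): E.append(read_effort());F.append(read_wrist_force());ctrl.sleep(.01)
    return np.mean(E,0),np.mean(F,0)
e1,f1=rd(); q=np.array(read_joint_pos())
ctrl.move_linear([x,y,.350],rate=.02)
ctrl.sleep(.2); e0,f0=rd()
print("dF",f1-f0,"dE",e1-e0)
# vertical jacobian numerically via IK
def ik(dz): return np.array(planner.solve_ik([x,y,.3434+dz],ORI))
dq=(ik(.002)-ik(-.002))/.004
print("power-based Fz (-tau.dq/dz):",-(e1-e0)@dq, dq)
ctrl.move_linear([x,y,.42],rate=.2)
ctrl.move_linear([.488,.0,.42],rate=.2)
ctrl.sleep(.2)
pose=(read_eef_pos(),read_tool_rot()); p,d=imaging.snapshot("wrist")
cv2.imwrite("pics/w4.png",p[:,:,::-1])
X=cloud("wrist",d,pose); z=X[...,2]
hsv=cv2.cvtColor(p,cv2.COLOR_RGB2HSV)
m=(hsv[...,1]>110)&(z>.099)&(z<.13)&(np.hypot(X[...,0]-.486,X[...,1]-.06)<.06)
k=X[m]; R=np.array([[np.cos(TH),np.sin(TH)],[-np.sin(TH),np.cos(TH)]]); l=(k[:,:2]-[.485,.061])@R.T
s=np.linalg.lstsq(np.c_[l,np.ones(len(l))],k[:,2],rcond=None)[0];print("plane local",s,len(k))
m=(hsv[...,1]<60)&(z>.085)&(z<.103)&(np.hypot(X[...,0]-.486,X[...,1]-.06)<.08)
print("jaws",np.median(z[m]),read_time_s())
E
```

```text
dF [-1.4136 -1.5062 12.8717] dE [ 0.6833  6.0688  5.8026  0.5507 -0.6669  0.0025]
power-based Fz (-tau.dq/dz): 13.202629026102876 [ 0.     -0.961  -1.0402  0.      2.0012  0.    ]
plane local [-0.0016 -0.0051  0.1091] 5891
jaws 0.09830714936079182 25.55
```

View pics/w4.png

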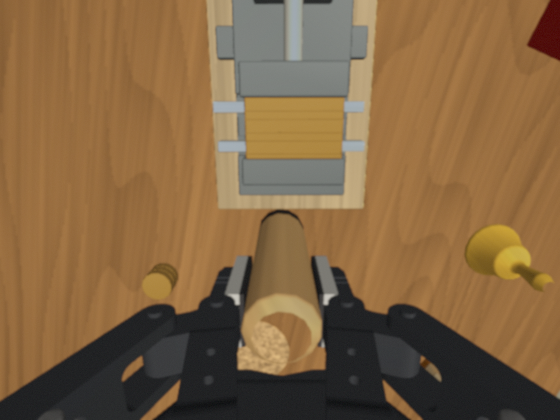

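```bash
python3 - <<'E'
from geo import *
R=np.array([[np.cos(TH),np.sin(TH)],[-np.sin(TH),np.cos(TH)]])
for i in range(3):
    pose=(read_eef_pos(),read_tool_rot()); p,d=imaging.snapshot("wrist")
    X=cloud("wrist",d,pose); z=X[...,2]; hsv=cv2.cvtColor(p,cv2.COLOR_RGB2HSV)
    near=np.hypot(X[...,0]-.486,X[...,1]-.06)<.08
    for nm,m in(("blank",(hsv[...,1]>110)&(z>.103)&(z<.13)&near),("jaw",(hsv[...,1]<60)&(z>.092)&(z<.104)&near)):
        m=cv2.erode(m.astype(np.uint8),np.ones((3,3)))>0
        k=X[m]; l=(k[:,:2]-[.485,.061])@R.T
        print(nm,np.linalg.lstsq(np.c_[l,np.ones(len(l))],k[:,2],rcond=None)[0],len(k))
E
```

```text
blank [-0.0016 -0.0048  0.1091] 5366
jaw [-0.001  -0.0006  0.0983] 5884
blank [-0.0023 -0.0042  0.1092] 5389
jaw [-0.001  -0.0006  0.0983] 5856
blank [-0.0021 -0.0041  0.1091] 5446
jaw [-0.001  -0.0008  0.0984] 5772
```

The joint torques give 13.2 N and the wrist 13.4 N, so the force scale is right. The top is now 10.8 mm above the jaw tops (11 nominal). It still leans about 3–4 mrad toward +y relative to the jaws, which suggests the -y parallel carries less load. I'll do one more gentle press 1.5 mm toward -y, again within 12–15 N.

```bash
python3 - <<'E'
from geo import *
x,y=.4855,.0595
ctrl.move_linear([x,y,.42],rate=.2)
ctrl.move_linear([x,y,.347],rate=.1)
ctrl.move_linear([x,y,.3455],rate=.02)
ctrl.sleep(.2)
def fz(n=6):
    a=[]
    for _ in range(n): a.append(read_wrist_force()); ctrl.sleep(.01)
    return np.mean(a,0)
b=fz(15); z=.3455; log=[]
t0=read_time_s()
while z>.339 and read_time_s()-t0<10:
    f=log[-1][1] if log else 0
    z-=.0003 if f<8 else .00015
    ctrl.move_linear([x,y,z],rate=.01)
    f=(fz()-b)[2]; log.append((z,f,read_eef_pos()[2]))
    if f>13.6: break
for l in log: print("%.4f %.2f %.4f"%l)
print(fz()-b)
ctrl.move_linear([x,y,.352],rate=.03)
ctrl.move_linear([x,y,.42],rate=.2)
ctrl.move_linear([.488,.0,.42],rate=.2); ctrl.sleep(.2)
R=np.array([[np.cos(TH),np.sin(TH)],[-np.sin(TH),np.cos(TH)]])
for i in range(2):
    pose=(read_eef_pos(),read_tool_rot()); p,d=imaging.snapshot("wrist")
    X=cloud("wrist",d,pose); z=X[...,2]; hsv=cv2.cvtColor(p,cv2.COLOR_RGB2HSV)
    near=np.hypot(X[...,0]-.486,X[...,1]-.06)<.08
    for nm,m in(("blank",(hsv[...,1]>110)&(z>.103)&(z<.13)&near),("jaw",(hsv[...,1]<60)&(z>.092)&(z<.104)&near)):
        m=cv2.erode(m.astype(np.uint8),np.ones((3,3)))>0
        k=X[m]; l=(k[:,:2]-[.485,.061])@R.T
        print(nm,np.linalg.lstsq(np.c_[l,np.ones(len(l))],k[:,2],rcond=None)[0],len(k))
print(read_time_s(),read_grip_width())
E
```

```text
0.3452 0.16 0.3452
0.3449 -0.43 0.3449
0.3446 -0.19 0.3446
0.3443 -0.17 0.3443
0.3440 -0.29 0.3440
0.3437 0.06 0.3437
0.3434 1.30 0.3435
0.3431 4.15 0.3435
0.3428 6.29 0.3435
0.3425 8.01 0.3434
0.3423 8.61 0.3434
0.3422 9.71 0.3434
0.3420 10.20 0.3434
0.3419 11.08 0.3434
0.3417 11.84 0.3434
0.3416 12.30 0.3434
0.3414 12.99 0.3434
0.3413 13.76 0.3434
[-5.2762 -0.8138 13.7233]
blank [-0.0026 -0.0021  0.1091] 5441
jaw [-0.0022 -0.0006  0.0983] 5830
blank [-0.0023 -0.0035  0.1091] 5395
jaw [-0.0014 -0.0007  0.0983] 5951
34.8083 0.02633679738252029
```

The second press met the stop at once, and the blank stays down (lean now 1.5–3 mrad, at the noise level). Now I return the stick.

```bash
python3 - <<'E'
from geo import *
ctrl.move_pose([.4907,-.2527,.38],ORI)
ctrl.move_linear([.4907,-.2527,.30],rate=.15); ctrl.sleep(.2)
for n in("scene","top"):
    p,d=imaging.snapshot(n); cv2.imwrite(f"pics/{n}5.png",p[:,:,::-1]); X=cloud(n,d); print(n,fitcyl(X,(.4907,-.2527),.07,.12))
    z=X[...,2]
    hsv=cv2.cvtColor(p,cv2.COLOR_RGB2HSV)
    m=((z>.003)&(z<.008)&(np.hypot(X[...,0]-.5,X[...,1]+.235)<.065)).astype(np.uint8)
    m=cv2.morphologyEx(m,cv2.MORPH_OPEN,np.ones((3,3))); N,l,st,ce=cv2.connectedComponentsWithStats(m); i=1+st[1:,4].argmax(); q=X[l==i]
    cc,rr=cv2.minEnclosingCircle((q[:,:2]*1000).astype(np.float32)); print("coaster",cc,rr)
print(read_wrist_force(),read_time_s())
w=imaging.snapshot("wrist")[0]; s=cv2.imread("pics/scene5.png")
cv2.imwrite("pics/c5.png",np.hstack([cv2.resize(s[110:260,80:270],None,fx=2,fy=2),w[:300,90:490,::-1]]))
E
```

```text
scene (array([ 0.4914, -0.2524,  0.0098,  0.0028]), 208, np.float64(0.0007493770904309061))
coaster (502.46600341796875, -240.9407958984375) 50.77242660522461
top (array([ 0.4909, -0.2529,  0.0097,  0.0085]), 121, np.float64(0.00029254572099461754))
coaster (500.6629333496094, -241.08261108398438) 49.73393630981445
[-1.0839 -0.417  -0.8087] 36.7917
```

View pics/c5.png

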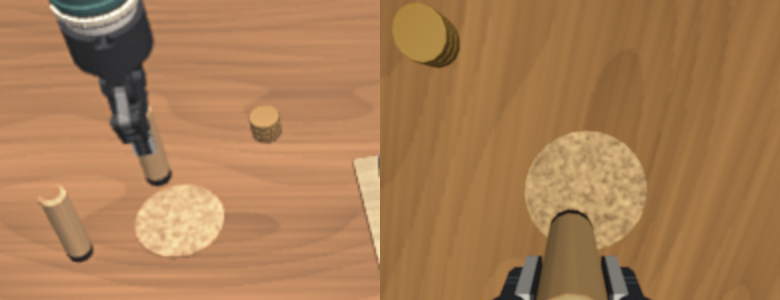

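The stick is still upright, within 0.01 rad in both cameras. The coaster centre fits at (0.5015, -0.241) with the right 50 mm radius. Set it down near that centre, feeling for contact.

```bash
python3 - <<'E'
from geo import *
x,y=.4995,-.243
ctrl.move_linear([x,y,.30],rate=.1)
ctrl.move_linear([x,y,.2415],rate=.1); ctrl.sleep(.2)
def fz(n=6):
    a=[]
    for _ in range(n): a.append(read_wrist_force()); ctrl.sleep(.01)
    return np.mean(a,0)
b=fz(10); z=.2415
while z>.2365:
    z-=.0003; ctrl.move_linear([x,y,z],rate=.01); f=(fz()-b)[2]
    if f>1.8: break
print(z,f,read_time_s())
eoat.gripper_to(.062,40); ctrl.sleep(.2)
print(fz())
ctrl.move_linear([x,y,.40],rate=.12)
for n in("scene","top","wrist"):
    p,d=imaging.snapshot(n); cv2.imwrite(f"pics/{n}6.png",p[:,:,::-1])
    X=cloud(n,d,(read_eef_pos(),read_tool_rot())); print(n,fitcyl(X,(x,y)))
print(read_time_s(),read_grip_width())
a=cv2.imread("pics/scene6.png");w=cv2.imread("pics/wrist6.png")
cv2.imwrite("pics/c6.png",np.hstack([a[:, :400],cv2.resize(w,None,fx=.71,fy=1)[:, :400]]))
E
```

```text
0.23940000000000003 2.419239725713835 40.2417
[-0.3453  0.1949 -0.0981]
scene (array([ 0.4994, -0.242 , -0.0058,  0.0041]), 318, np.float64(0.0007350181768527774))
top (array([ 0.4991, -0.2424, -0.0001, -0.0001]), 170, np.float64(0.00030851259599247953))
wrist (array([ 0.4996, -0.2436, -0.0006,  0.0008]), 430, np.float64(0.00013483996184688332))
42.5667 0.062125823480916775
```

View pics/c6.png

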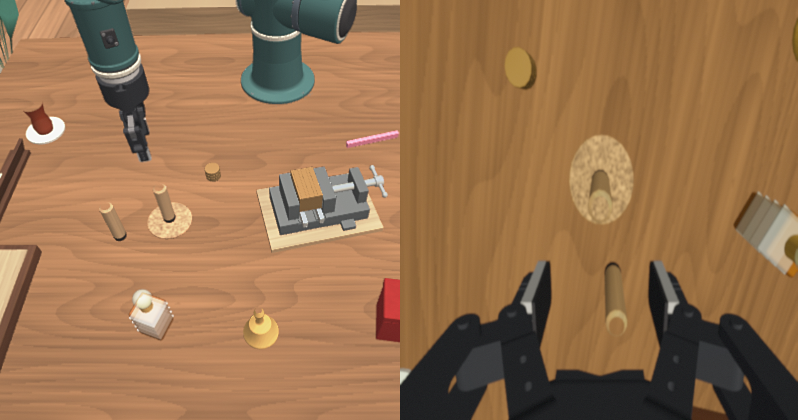

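View pics/top6.png

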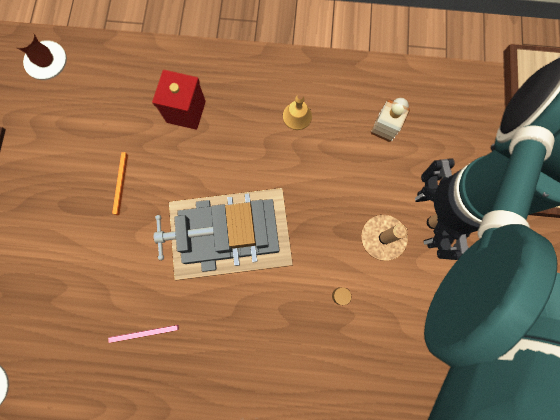

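The stick stands upright on the coaster at scene (165,203), with the gripper clear above it. The parallels at top (240,228), the bystanders and the look-alike all look unmoved. Handing in.

```bash
python3 - <<'E'
from cell import *
print(order.job_done(), read_time_s())
E
```

```text
the job is handed in; nothing more can be done
the job is handed in; nothing more can be done
```

The blank is pressed hard down, the stick is back upright on its coaster, and the job is handed in. I released the stick and took my last pictures at about 42.6 s of the 64 s allowed.

- **Pressing:** I used the stick that was on the coaster, the nearer of the two. The blank sank about 7 mm, then stopped, and I pressed on to 13.6 N. The joint torques gave 13.2 N. I pressed a second time, 1.5 mm toward the -y side, to 13.8 N, because the blank leaned slightly.
- **Blank:** Its top is now 10.8 mm above the jaw tops, against 11 mm nominal. The lean relative to the jaws is about 1.5–3 mrad, within the camera noise.
- **Stick:** All three cameras show it upright near the coaster's centre, about 10 mm from where it started. The parallels, bystanders and look-alike stick look unmoved.
- **Disagreed:** The blank sank at about 4.5 N, not the stated 6 to 8 N. The blank's own weight may account for that, and the torque check supports the force readings.
- **Not tested:** I did not try to slide the parallels, since they were to be left where they lie. That they are tight is inferred from the force and the blank's height.

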